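Set the inspection lamp to its middle click

TASK

The inspection lamp on the watch bench has two push-pull rods in its front, one on each side of the lens. Pull the rod with the round knob out from fully in to its middle click position, and let go of it there. Leave the other rod, the one with the flat upright tab, where it is.

Things in the scene. Friction and masses are not known exactly. Their poses are not given: they have to be found in the camera images.
- drum_rod (a joint): Travel in m of the rod with the round knob: 0 fully in (its start), 0.020 middle click, 0.040 fully out (stop). A spring detent draws it to the nearest of the three (it changes over at 0.010 and 0.030); leaving a click takes about 7 N. The rod is a steel bar 8 mm thick; one dark ring on it shows outside the collar in the middle position, two when fully out.
- drum_knob (a point): Centre of the round knob: a black ribbed drum 26 mm in diameter, 20 mm long, axis level along the rod, 56 mm above the bench. Site x points level along the rod into the lamp (pull along -x), z up. With the rod fully in, the lamp's front face is 43 mm along +x from here; a collar of 21 mm diameter round the rod stands 9 mm out of the face.
- tab_rod (a joint): Travel in m of the other rod of the same lamp, the one with the flat tab: 0 fully in, 0.020 middle click, 0.040 fully out, same detents. It starts at its middle click and must stay there.
- tab_knob (a point): Centre of the other rod's grip: a flat black upright tab 8 mm thick, 30 mm high, 22 mm long along the rod, 56 mm above the bench; axes as for the round knob.
- lamp_housing: The lamp: a fixed grey box 110 mm deep (x), 160 wide (y), 100 high (z); origin at the centre of its underside, front face at -x. A round lens in the middle of the front stands out 10 mm; the rods are 45 mm either side of it, and either may be the left one. Watch heads 9 mm high lie on the bench in front.

How it is judged:
At the end, for the whole second after the job is handed in: The rod with the round knob rests at its middle click (20 mm out, within 6 mm), released; the rod with the flat tab is still at its own middle click (within 6 mm) (value of joint drum_rod between 0.014 and 0.026 m and velocity of joint drum_rod between -0.01 and 0.01 m/s and value of joint tab_rod between 0.014 and 0.026 m); the robot touches nothing.
It fails at once if the rod with the flat tab is pushed or pulled out of its middle click (value of joint tab_rod below 0.01 m or value of joint tab_rod above 0.03 m).
It also fails if it takes over 29 s, if anything falls off the work surface, if the arm or the gripper's body presses on something with over 40 N, if the wrist force passes 120 N, or if a joint passes its speed limit or range.

ROBOT

A 6-joint arm with a two-finger parallel gripper is mounted at the origin on a cart in front of the work surface, level with it; the furniture and walls round the work are solid. World frame = base frame: x ahead of the robot, y to its left, z up, the work surface at z = 0. Lengths are in m, angles in rad, forces in N, time in s.
With the tool pointing down it reaches from about 0.35 to 0.975 m from the base axis. Payload 4.9 kg.
Tool frame: the origin (TCP) lies on the front face of the gripper's body, between the roots of the fingers; the fingertips stand 73 mm ahead of it and the grasp point (between the pads) lies 54 mm ahead of it; z points along the fingers, y is the line along which they close (so a half turn about z gives the same grasp; the last joint's range is limited). The gripper opens to 85 mm and grips with 20 to 120 N. Pads are 22 mm wide; open, the fingers measure 114 mm over their backs; the gripper's body (76 mm by 85 mm) begins 54 mm behind the grasp point. The pads swing forward as they close: fully open they stand 13 mm farther back than shut.
Start: joints at [-1.381, 0.053, 1.613, -0, 1.476, -0.119], TCP at [0.19, -0.595, 0.304] pointing down, gripper open.
Joint ranges: [-3.01, 3.01], [-1.01, 2.22], [0.06, 2.58], [-1.02, 4.17], [0.09, 2.62], [-3.14, 3.14]. Speed limits (rad/s): [2.57, 2.57, 3.14, 3.14, 3.14, 3.14].

INTERFACE

Orientations are given as a rotation vector (axis times angle).
In Python, from station import status, imaging, order gives the robot as it stands.
- The arm moves only by the tool arm_command, never from a script. Its argument "increments" is a list of rows, each an object with "slide": the shift along the tool's x, y, z in m, a list of three; "spin": the turn about the tool's z in degrees; "gripper": the opening, from -1 (shut) to 1 (fully open). In form: [{"slide": [x, y, z], "spin": spin, "gripper": gripper}, ...]. A call has 1 to 8 rows; each row is the pose to reach, as a shift and turn from the pose commanded when the call began, along the tool's axes at that moment; what a row does not reach only later rows make up. A row lasts 1/12 s, in which the tool goes at most 41.7 mm and 7.16 degrees, less where a joint would pass 70% of its speed; a pose out of reach is approached as far as the arm can. A call with a gripper value outside its range is refused whole. The fingers move at their own pace and stop on an object; "newtons" is the grip in N (left out, the last holds). Time passes only in rows, so rows that repeat a pose let the fingers close. It gives the time, the measured TCP pose, the force, the opening and the grip force at its end, in the units of the state.
- status.get_obs(): the state, without advancing time (a new reading comes with each control period).
- imaging.get_image(name): name is "scene" or "top" or "wrist"; returns a dict with "frame" (400x640x3 uint8, red, green, blue), "vfov" (degrees; the focal length in pixels is half the picture's height over the tangent of half this angle, whatever the lens; pixels are square), "cx", "cy" (the principal point, pixels), "view" (4x4, takes a point from world to camera coordinates); the wrist camera has in their place "mount" (4x4, takes a point from camera to tool coordinates, whose origin is the TCP and whose axes are the flange's). Camera axes: x right, y up, looking along -z (the intrinsics and any distortion apply to the point x, -y, -z); pixel columns grow to the right and rows downward; lengths in m; the calibration is good to about 2 mm. A picture is of the moment at which its call begins: read the wrist's pose just before it. There is no depth.
- order.finish_job(): hands the job in; it is judged then, once.
The state is a dict: "t": time; "q": joint angles; "dq": joint speeds; "effort": joint torques, N m; "tool_pos": TCP position; "tool_rot": TCP orientation; "contact_force": force on the tool from outside, world axes, zero at the start; "wrist_torque": the same for the moment, N m; "opening": finger opening in m; "grip_force": force on a finger pad.
Only numpy, scipy, OpenCV 4.12 (cv2) and the standard library are available. Lean on these libraries where they do the work, as an engineer would, in place of code of your own. Each camera call takes 0.05 s, during which the arm holds its last target. There are 200 camera calls.

## Working session

There is one attempt and no reset: what is moved stays moved. The work goes in short steps, Python scripts to look and compute and a tool call to move; the robot and the scene stay as the last step left them, time stands still between calls to the robot, and variables do not carry over. Pictures are saved under pics/ and viewed, at most 10 in all, crops included, and the job is handed in when it is done.

Besides the shell and the picture viewer there is one more tool, called after ">>>" as a command line: name --argument value ..., lists and objects as JSON in quotes. arm_command: Moves the arm, as the interface text tells. Its arguments: {"type":"object","properties":{"increments":{"type":"array","items":{"type":"object","properties":{"slide":{"type":"array","items":{"type":"number"}},"spin":{"type":"number"},"gripper":{"type":"number"}}}},"newtons":{"type":"number"}},"required":["increments"]}

```bash
mkdir -p pics; ls; python3 - <<'E'
from station import status, imaging
import cv2,numpy as np
o=status.get_obs();print(o)
for n in("scene","top"):
    d=imaging.get_image(n);cv2.imwrite(f"pics/{n}0.png",d["frame"][:,:,::-1])
    print(n,{k:v for k,v in d.items() if k!="frame"})
w=imaging.get_image("wrist");print({k:v for k,v in w.items() if k!="frame"})
E
```

```text
pics
{'t': 0.0, 'q': array([-1.38100788e+00,  5.33496932e-02,  1.61428765e+00, -9.63668384e-07,
        1.47599961e+00, -1.18983478e-01]), 'dq': array([ 0.00091265,  0.0020119 , -0.00112567,  0.00025342, -0.00072813,
        0.00246544]), 'effort': array([-1.79945723e-04, -3.93676758e+01, -3.70177424e+01, -5.22350956e-05,
        7.04454433e-03,  2.31238550e-05]), 'tool_pos': array([ 0.18985076, -0.59497135,  0.3026711 ]), 'tool_rot': array([-3.10220828e+00, -4.82779354e-01,  1.15091141e-04]), 'contact_force': array([-0.36428486, -0.68226481, -0.26500447]), 'wrist_torque': array([ 0.00453982, -0.0200681 ,  0.01606754]), 'grip_force': 0.0, 'opening': 0.08520628298025987}
scene {'vfov': 46.2984569296041, 'cx': 314.9056649486772, 'cy': 206.6940415187482, 'view': array([[ 0.80651089, -0.59095859, -0.01755387, -0.5603209 ],
       [ 0.32017335,  0.41161115,  0.85326742, -0.1321042 ],
       [-0.49702034, -0.69378974,  0.52117806, -0.81933776],
       [ 0.        ,  0.        ,  0.        ,  1.        ]])}
top {'vfov': 56.77860507650597, 'cx': 319.5548398481937, 'cy': 195.06871158740233, 'view': array([[-0.15635976, -0.98769645, -0.00271022, -0.17476441],
       [ 0.96252669, -0.15298961,  0.22391191, -0.56632897],
       [-0.22157164,  0.03240215,  0.97460562, -0.78260009],
       [ 0.        ,  0.        ,  0.        ,  1.        ]])}
{'vfov': 67.87187589268015, 'cx': 317.20017512902297, 'cy': 198.32455025139157, 'mount': array([[-1.83586030e-04,  9.56559573e-01,  2.91536875e-01,
         7.45037393e-02],
       [ 9.99999868e-01,  3.15302361e-04, -4.04818382e-04,
        -2.20980565e-04],
       [-4.79155163e-04,  2.91536762e-01, -9.56559505e-01,
        -7.07219848e-02],
       [ 0.00000000e+00,  0.00000000e+00,  0.00000000e+00,
         1.00000000e+00]])}
```

View pics/scene0.png

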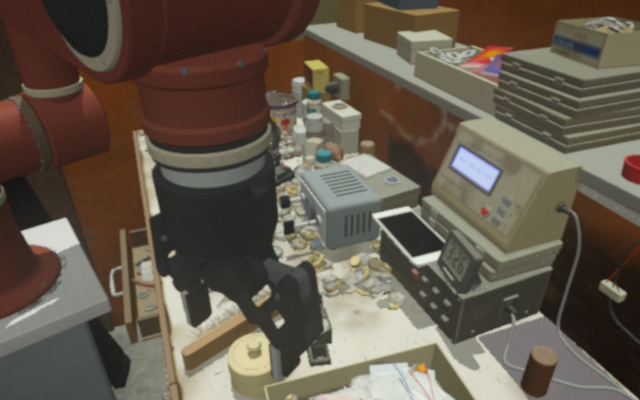

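View pics/top0.png

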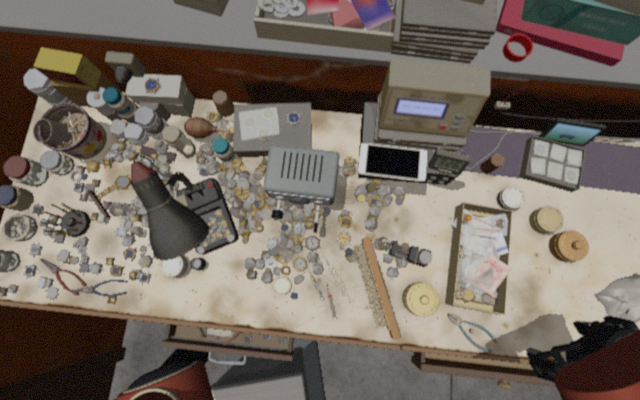

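The scene picture shows the grey slotted lamp box at about (340,205). In the top view it is at (302,175), with its front facing the robot (downwards) and rods near (278,212) and (322,218). I'll zoom in on it.

```bash
python3 - <<'E'
import cv2
a=cv2.imread("pics/top0.png")[140:260,240:370]
b=cv2.imread("pics/scene0.png")[150:270,270:400]
cv2.imwrite("pics/z0.png",cv2.resize(cv2.hconcat([a,b]),None,fx=3.05,fy=3.05,interpolation=cv2.INTER_CUBIC))
E
```

```text
(no output)
```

View pics/z0.png

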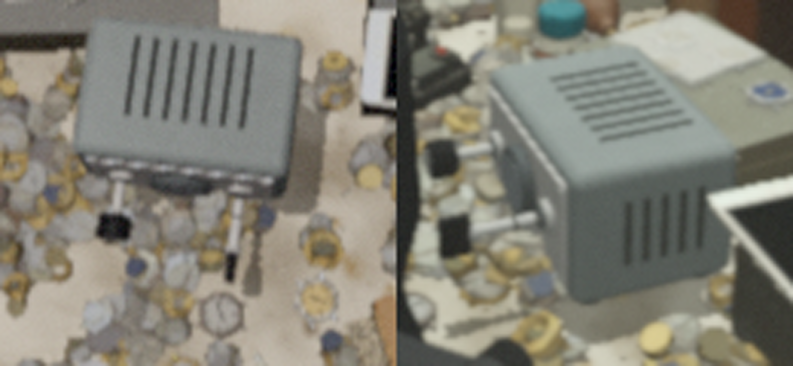

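The zoom shows the round knob on the left (robot's +y side) and fully in: top px ≈ (277.4,214.1), scene px ≈ (284.9,201.8). The thin tab is on the right: top px ≈ (315.7,226.9), scene px ≈ (289.2,227.4).

```bash
cat > h.py <<'E'
import numpy as np
from station import imaging,status
from scipy.spatial.transform import Rotation as R
def ray(d,px,V):
    f=200/np.tan(np.radians(d["vfov"])/2)
    v=np.array([(px[0]-d["cx"])/f,-(px[1]-d["cy"])/f,-1])
    C=np.linalg.inv(V); r=C[:3,:3]@v
    return C[:3,3],r/np.linalg.norm(r)
def plane(o,r,z): return o+r*(z-o[2])/r[2]
def meet(o1,r1,o2,r2):
    s=np.linalg.lstsq(np.c_[r1,-r2],o2-o1,rcond=None)[0]
    a,b=o1+s[0]*r1,o2+s[1]*r2
    return (a+b)/2,np.linalg.norm(a-b)
def wview(w,o):
    T=np.eye(4);T[:3,:3]=R.from_rotvec(o["tool_rot"]).as_matrix();T[:3,3]=o["tool_pos"]
    return np.linalg.inv(T@w["mount"])
E
python3 - <<'E'
from h import *
t=imaging.get_image("top");s=imaging.get_image("scene")
for n,a,b in(("knob",(277.4,214.1),(284.9,201.8)),("tab",(315.7,226.9),(289.2,227.4))):
    A=ray(t,a,t["view"]);B=ray(s,b,s["view"])
    print(n,plane(*A,.056),plane(*B,.056),meet(*A,*B))
Z=lambda x,y:(x/3.05+240,y/3.05+140)
for n,p,z in(("topFL",Z(79,150),.1),("topFR",Z(288,175),.1),("topBL",Z(92,25),.1),("topBR",Z(300,42),.1)):
    print(n,plane(*ray(t,p,t["view"]),z))
o=status.get_obs();print(R.from_rotvec(o["tool_rot"]).as_matrix())
E
```

```text
knob [ 0.50483884 -0.15955242  0.056     ] [ 0.50294082 -0.16279098  0.056     ] (array([ 0.50520925, -0.15928392,  0.05354403]), np.float64(0.00022576445377150704))
tab [ 0.46207111 -0.24140394  0.056     ] [ 0.45942391 -0.24384332  0.056     ] (array([ 0.46182474, -0.24114355,  0.05373266]), np.float64(0.0012542971686012165))
topFL [ 0.55537808 -0.145806    0.1       ]
topFR [ 0.5135579  -0.29140635  0.1       ]
topBL [ 0.64832612 -0.16712385  0.1       ]
topBR [ 0.61110272 -0.31670425  0.1       ]
[[ 9.52688626e-01  3.03947932e-01 -1.90542499e-04]
 [ 3.03947974e-01 -9.52688170e-01  9.38076586e-04]
 [ 1.03598854e-04 -9.51609901e-04 -9.99999542e-01]]
```

Checks: both heights come out at 54 mm (56 given), and the knob–tab spacing is 92.5 mm (92.2 expected). The lamp's yaw is about -15°. I'll move above the knob in two legs.

>>> arm_command --increments '[{"slide":[0.03,-0.022,0.004],"spin":3,"gripper":1},{"slide":[0.06,-0.044,0.009],"spin":6,"gripper":1},{"slide":[0.09,-0.066,0.013],"spin":9,"gripper":1},{"slide":[0.12,-0.088,0.018],"spin":12,"gripper":1},{"slide":[0.15,-0.11,0.022],"spin":16,"gripper":1},{"slide":[0.18,-0.132,0.026],"spin":20,"gripper":1},{"slide":[0.21,-0.154,0.03],"spin":24,"gripper":1},{"slide":[0.24,-0.177,0.035],"spin":28,"gripper":1}]' --newtons 60

```text
t: 0.92
tool_pos: [0.3655, -0.3524, 0.269]
tool_rot: [3.128, -0.288, 0.001]
contact_force: [0.4, -1.0, -0.9]
opening: 0.0851
grip_force: 0.0
```

```bash
cat >> h.py <<'E'
def delta(target,yaw):
    o=status.get_obs();M=R.from_rotvec(o["tool_rot"]).as_matrix()
    y=np.degrees(np.arctan2(M[1,0],M[0,0]))
    print("t",o["t"],"pos",o["tool_pos"],"yaw",y,"slide",M.T@(np.array(target)-o["tool_pos"]),"spin",y-yaw,"F",o["contact_force"])
E
python3 -c "
from h import *
delta((.505,-.1595,.24),-15)"
```

```text
t 0.9167 pos [ 0.36552847 -0.35237538  0.2689607 ] yaw -10.531083289950908 slide [ 0.1018513  -0.21513236  0.02891923] spin 4.468916710049092 F [ 0.39984834 -0.98505137 -0.94771714]
```

>>> arm_command --increments '[{"slide":[0.017,-0.036,0.005],"spin":1,"gripper":1},{"slide":[0.034,-0.072,0.01],"spin":2,"gripper":1},{"slide":[0.051,-0.108,0.015],"spin":3,"gripper":1},{"slide":[0.068,-0.144,0.02],"spin":4,"gripper":1},{"slide":[0.085,-0.18,0.025],"spin":4.5,"gripper":1},{"slide":[0.102,-0.215,0.029],"spin":4.5,"gripper":1},{"slide":[0.102,-0.215,0.029],"spin":4.5,"gripper":1},{"slide":[0.102,-0.215,0.029],"spin":4.5,"gripper":1}]'

```text
t: 1.58
tool_pos: [0.5042, -0.1587, 0.2394]
tool_rot: [-3.116, 0.399, 0.002]
contact_force: [-0.4, -0.1, 0.2]
opening: 0.0856
grip_force: 0.0
```

```bash
python3 - <<'E'
from h import *
import cv2,pickle
delta((.505,-.1595,.24),-15)
o=status.get_obs();w=imaging.get_image("wrist")
pickle.dump((o,w),open("w1.pkl","wb"));cv2.imwrite("pics/w1.png",w["frame"][:,:,::-1])
V=wview(w,o);f=200/np.tan(np.radians(w["vfov"])/2)
for P in((.505,-.1595,.056),(.462,-.241,.056)):
    c=V@[*P,1];print("expected px",w["cx"]-f*c[0]/c[2],w["cy"]+f*c[1]/c[2])
E
```

```text
t 1.5833 pos [ 0.50418915 -0.15874647  0.23939135] yaw -14.57798726896822 slide [ 0.00097376  0.00052519 -0.00060968] spin 0.4220127310317796 F [-0.36978533 -0.13087222  0.1710403 ]
expected px 318.0005163720778 193.8235269663139
expected px 416.50353093521824 216.05677766560825
```

View pics/w1.png

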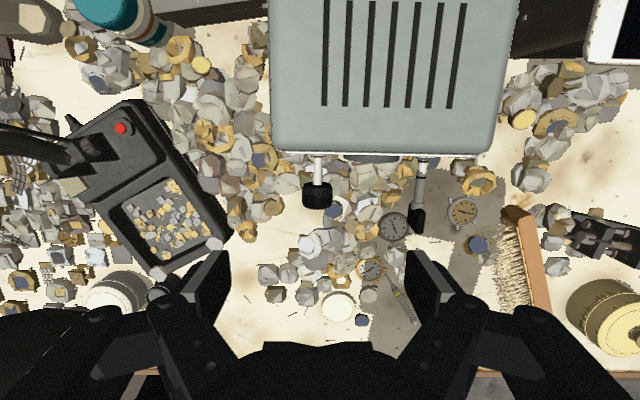

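The wrist view confirms the knob at (317,195) (expected 318,194) and the tab at (418,218). The lamp front is level in the image, so the yaw is good. The finger space beside the knob is clear, so I'll descend.

>>> arm_command --increments '[{"slide":[0,0,0.025],"spin":0,"gripper":0.5},{"slide":[0,0,0.05],"spin":0,"gripper":0.5},{"slide":[0,0,0.075],"spin":0,"gripper":0.5},{"slide":[0,0,0.095],"spin":0,"gripper":0.5},{"slide":[0,0,0.11],"spin":0,"gripper":0.5},{"slide":[0,0,0.12],"spin":0,"gripper":0.5},{"slide":[0,0,0.124],"spin":0,"gripper":0.5},{"slide":[0,0,0.124],"spin":0,"gripper":0.5}]'

```text
t: 2.3
tool_pos: [0.5029, -0.1612, 0.1153]
tool_rot: [-3.115, 0.407, 0.002]
contact_force: [-0.0, 0.2, 0.5]
opening: 0.064
grip_force: 0.0
```

```bash
python3 - <<'E'
from h import *
import cv2
delta((.505,-.1595,.114),-15)
w=imaging.get_image("wrist");cv2.imwrite("pics/w2.png",w["frame"][:,:,::-1])
E
```

```text
t 2.3 pos [ 0.50294215 -0.1612279   0.11529644] yaw -14.892537251221578 slide [ 0.00154637 -0.00219848  0.00129483] spin 0.10746274877842232 F [-0.02485792  0.19239227  0.49965898]
```

View pics/w2.png

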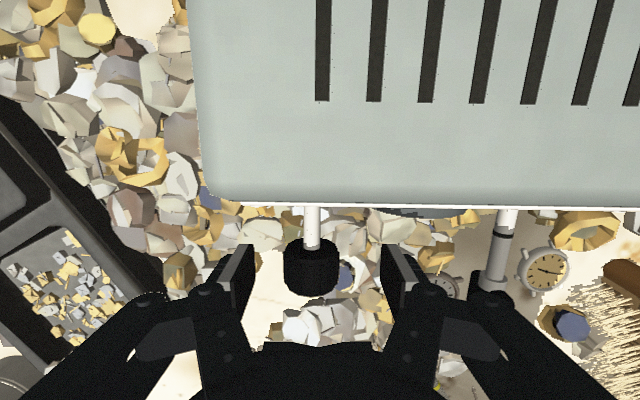

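The knob at (311,268) sits between the pads (inner faces at x≈250 and 383, middle 316.5), so it is about 2.5 mm towards -y of the tool. I'll centre on it, then close.

>>> arm_command --increments '[{"slide":[0.001,-0.0025,0.001],"spin":0,"gripper":0.5},{"slide":[0.001,-0.0025,0.001],"spin":0,"gripper":-0.2},{"slide":[0.001,-0.0025,0.001],"spin":0,"gripper":-0.6},{"slide":[0.001,-0.0025,0.001],"spin":0,"gripper":-1},{"slide":[0.001,-0.0025,0.001],"spin":0,"gripper":-1},{"slide":[0.001,-0.0025,0.001],"spin":0,"gripper":-1},{"slide":[0.001,-0.0025,0.001],"spin":0,"gripper":-1},{"slide":[0.001,-0.0025,0.001],"spin":0,"gripper":-1}]' --newtons 60

```text
t: 3.02
tool_pos: [0.5058, -0.1588, 0.1159]
tool_rot: [3.115, -0.405, 0.002]
contact_force: [-0.3, -1.2, 5.2]
opening: 0.0244
grip_force: 58.8
```

>>> arm_command --increments '[{"slide":[-0.003,0,0],"spin":0,"gripper":-1},{"slide":[-0.006,0,0],"spin":0,"gripper":-1},{"slide":[-0.009,0,0],"spin":0,"gripper":-1},{"slide":[-0.012,0,0],"spin":0,"gripper":-1},{"slide":[-0.015,0,0],"spin":0,"gripper":-1},{"slide":[-0.018,0,0],"spin":0,"gripper":-1},{"slide":[-0.02,0,0],"spin":0,"gripper":-1},{"slide":[-0.02,0,0],"spin":0,"gripper":-1}]'

```text
t: 3.68
tool_pos: [0.4861, -0.1533, 0.1159]
tool_rot: [3.115, -0.405, 0.003]
contact_force: [0.6, -0.0, 6.6]
opening: 0.0239
grip_force: 59.3
```

```bash
python3 - <<'E'
from h import *
import cv2
delta((.5058,-.1588,.1159),-15)
w=imaging.get_image("wrist");cv2.imwrite("pics/w3.png",w["frame"][:,:,::-1])
E
```

```text
t 3.6833 pos [ 0.48613703 -0.15330901  0.1158607 ] yaw -14.810640268855087 slide [ 2.04133638e-02  2.82204867e-04 -6.07581619e-06] spin 0.1893597311449131 F [ 5.59162249e-01 -5.48963427e-03  6.62443649e+00]
```

View pics/w3.png

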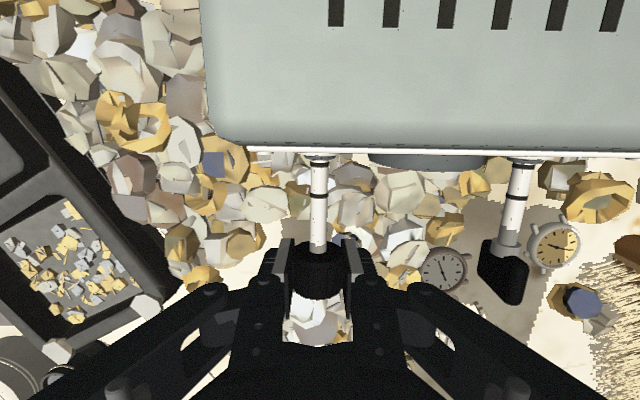

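The knob has come out. Its rod's ring at (318,196) now matches the tab rod's ring at (515,200), so both are at the middle click, with next to no pull left. I'll release and lift off.

>>> arm_command --increments '[{"slide":[0,0,0],"spin":0,"gripper":-0.2},{"slide":[0,0,0],"spin":0,"gripper":0.2},{"slide":[0,0,0],"spin":0,"gripper":0.5},{"slide":[0,0,0],"spin":0,"gripper":0.5},{"slide":[0,0,0],"spin":0,"gripper":0.5},{"slide":[0,0,0],"spin":0,"gripper":0.5}]'

```text
t: 4.23
tool_pos: [0.4856, -0.1531, 0.1145]
tool_rot: [-3.115, 0.405, 0.002]
contact_force: [0.1, -0.3, 0.3]
opening: 0.0639
grip_force: 0.0
```

>>> arm_command --increments '[{"slide":[0,0,-0.01],"spin":0,"gripper":0.5},{"slide":[0,0,-0.03],"spin":0,"gripper":0.5},{"slide":[0,0,-0.055],"spin":0,"gripper":0.5},{"slide":[0,0,-0.08],"spin":0,"gripper":0.5},{"slide":[0,0,-0.1],"spin":0,"gripper":0.5},{"slide":[0,0,-0.12],"spin":0,"gripper":0.5},{"slide":[0,0,-0.12],"spin":0,"gripper":0.5},{"slide":[0,0,-0.12],"spin":0,"gripper":0.5}]'

```text
t: 4.9
tool_pos: [0.4866, -0.1536, 0.2369]
tool_rot: [3.114, -0.405, 0.005]
contact_force: [0.5, 0.0, 0.2]
opening: 0.0639
grip_force: 0.0
```

```bash
python3 - <<'E'
from h import *
import cv2
w=imaging.get_image("wrist");cv2.imwrite("pics/w4.png",cv2.resize(w["frame"][80:280,200:500,::-1],None,fx=2,fy=2))
E
```

```text
(no output)
```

View pics/w4.png

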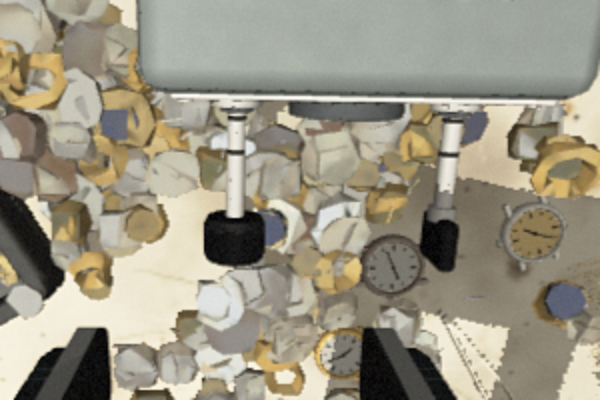

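The knob (crop 235,237) and the tab (440,238) stand equally far out. The rings (235,153) and (450,155) match, and the gripper is clear. I'm handing the job in.

```bash
python3 -c "
from station import order
print(order.finish_job())"
```

```text
the job is handed in; nothing more can be done
None
```

I pulled the round-knob rod out to its middle click and released it, left the tab rod at its own middle click, and handed the job in at about 5 s with the gripper clear; the hand-in returned no verdict.

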